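Mark both ends of a loom slat in the sprung jig

ROBOT

A 6-joint arm with a two-finger parallel gripper is mounted at the origin on a cart in front of the work surface, level with it; the furniture and walls round the work are solid. World frame = base frame: x ahead of the robot, y to its left, z up, the work surface at z = 0. Lengths are in m, angles in rad, forces in N, time in s.
With the tool pointing down it reaches from about 0.2 to 0.875 m from the base axis. Payload 3.4 kg.
Tool frame: the origin (TCP) lies on the centre line of the jaws, within the pads' length; the fingertips stand 17 mm ahead of it and the grasp point (between the pads) lies 2 mm behind it (nose_length is the distance from the TCP to the fingertips, in m); z points along the fingers, y is the line along which they close (so a half turn about z gives the same grasp; the last joint's range is limited). The gripper opens to 94 mm and grips with 3 to 60 N. Pads are 16 mm wide; open, the fingers measure 119 mm over their backs; the gripper's body (75 mm by 177 mm) begins 78 mm behind the grasp point.
Start: joints at [1.191, 0.276, 1.505, -0, 1.361, -0.121], TCP at [0.147, 0.556, 0.222] pointing down, gripper open.
Joint ranges: [-2.89, 2.89], [-0.75, 2.08], [0.22, 2.7], [-1.18, 4.32], [0.11, 2.71], [-2.7, 2.7]. Speed limits (rad/s): [2.57, 2.57, 3.14, 3.14, 3.14, 3.14].

INTERFACE

Orientations are given as a unit quaternion [x, y, z, w].
In Python, from station import read_state, read_camera, camera_params, hand_in, nose_length gives the robot as it stands.
- The arm moves only by the tool play_rows, never from a script. Its argument "moves" is a list of rows, each an object with "delta_pos": the shift along the tool's x, y, z scaled (see below), a list of three; "twist": the turn, a rotation vector about the tool's x, y, z scaled (see below), a list of three. In form: [{"delta_pos": [x, y, z], "twist": [wx, wy, wz]}, ...]. A call has 1 to 8 rows; each row shifts and turns the commanded pose from where the row before left it, along the tool's axes as they then stand; what a row does not reach is not made up. The controller multiplies each number of a shift by 80 mm and each number of a turn by 0.12 rad. A row lasts 1/12 s, in which the tool goes at most 41.7 mm and 7.16 degrees, less where a joint would pass 70% of its speed; a pose out of reach is approached as far as the arm can. A call with a number of a shift or a turn outside -1 to 1 is refused whole. A call with a gripper value outside its range is refused whole. "fingers" is the opening, from 0 (shut) to 1 (fully open), set as the call begins (left out, the last holds). The fingers move at their own pace and stop on an object; the grip force is fixed at half the most. Time passes only in rows, so rows that do not move let the fingers close. It gives the time, the measured TCP pose, the force, the opening and the grip force at its end, in the units of the state.
- read_state(): the state, without advancing time (a new reading comes with each control period).
- read_camera(name): name is "scene" or "top" or "wrist"; returns (picture, depth): 384x512x3 uint8, blue, green, red; 384x512 float32, m along the optical axis (not along the pixel's ray), 0 where there is no reading.
- camera_params(name): a dict with "mtx" (3x3 intrinsics, pixels), "k1" (the pictures are not rectified: a ray, as slopes to the right and down, at radius r is drawn at 1 + k1 r^2 times it, then the intrinsics apply), "world_from_camera" (4x4, takes a point from camera to world coordinates); the wrist camera has in their place "hand_eye" (4x4, takes a point from camera to tool coordinates, whose origin is the TCP and whose axes are the flange's). Camera axes: x right, y down, z forward; pixel columns grow to the right and rows downward; lengths in m; the calibration is good to about 2 mm. A picture is of the moment at which its call begins: read the wrist's pose just before it. camera_params takes no time and is no camera call.
- hand_in(): hands the job in; it is judged then, once.
The state is a dict: "time_s": time; "q": joint angles; "joint_vel": joint speeds; "effort": joint torques, N m; "eef_pos": TCP position; "ee_rot": TCP orientation; "wrist_force": force on the tool from outside, world axes, zero at the start; "torque": the same for the moment, N m; "opening": opening from 0.0 (shut) to 1.0 (fully open); "finger_force": force on a finger pad.
Only numpy, scipy, OpenCV 4.12 (cv2) and the standard library are available. Lean on these libraries where they do the work, as an engineer would, in place of code of your own. Each camera call takes 0.05 s, during which the arm holds its last target. There are 200 camera calls.

TASK

Mark both ends of the wooden loom slat in the marking jig: slide its notched end flat under the bent steel hood until the sprung marking bar is pushed fully home, hold it there for a moment and draw it out, then turn the slat end for end and do the same with its plain end. Finally lay the slat flat on the spiral notepad, wholly on it, and let go. Leave the other things where they are.

Things in the scene. Friction and masses are not known exactly. Their poses are not given: they have to be found in the camera images.
- slat: flat pale wooden slat lying on the table, 150 long x 40 wide x 12 thick. Origin at the centre of its underside, x along its length towards the notched end, z up. Grip it across its 40 mm width at the middle; while gripped there, the fingers stay clear of the jig.
- notched_end (a point): middle of the slat's notched end (three notches 5 wide, 12 deep cut in from the end; 75 mm from the slat's origin along +x, half way up the thickness)
- plain_end (a point): middle of the slat's plain square end (75 mm from the origin along -x, half way up the thickness)
- jig: wooden marking jig fixed to the table, 125x90 mm, rear block 38 high. Origin on the table under its middle; mouth faces -x: slide the slat in along +x at y = 0, 0 to 3 mm above the table. Channel 48 wide between cheeks, 18 high under the bent steel hood; cheeks start at x = -55 mm, flares and the hood's turned-up lip (top at 32 mm) reach x = -70 mm.
- jig_mouth (a point): middle of the channel's mouth, at x = -55 mm in the jig's frame, 6 mm above the table
- marker_face (a point): middle of the front face of the dark steel marking bar across the channel, 25 mm behind the mouth at rest; it moves with the bar (33 mm behind the mouth when home); a 44 mm wide, 13 mm high bar
- marker (a joint): travel of the sprung marking bar in m: 0 at rest, 0.008 fully home; about 2 N to start, 4 N at home; it springs back
- notepad: spiral-bound notepad with a ruled white page lying on the table, fixed, 210 (its x) x 150 (its y), its top 10 above the table. Origin at the centre of its underside.
- tape_roll: bystander: roll of masking tape lying flat, 98 mm across, 25 high
- tin: bystander: round pin tin, 70 mm across, 23 high
- bead_box: bystander: small flat round bead box, 39 mm across, 14 high
- spool: bystander: standing white thread spool, 35 mm across, 58 high
- needlecase: bystander: turned wooden needle case lying down, 18x78 mm
- glue_tube: bystander: glue tube lying down, 38x136x26 mm
- wax: bystander: round wax cake, 38 mm across, 13 high
There are look-alikes about, which are no part of the job. What is shaped like the jig but blue is not meant.

How it is judged:
By the outcome, as a careful person would: the job done as asked, in the order asked, and still so for the second after the job is handed in, with the robot touching nothing.
It also fails if it takes over 72 s, if anything falls off the work surface, if the arm or the gripper's body presses on something with over 40 N, if the wrist force passes 120 N, or if a joint passes its speed limit or range.

## Working session

There is one attempt and no reset: what is moved stays moved. The work goes in short steps, Python scripts to look and compute and a tool call to move; the robot and the scene stay as the last step left them, time stands still between calls to the robot, and variables do not carry over. Pictures are saved under pics/ and viewed, at most 10 in all, crops included, and the job is handed in when it is done.

Besides the shell and the picture viewer there is one more tool, called in YAML: its name, and indented under it one key for each argument. play_rows: Moves the arm, as the interface text tells. Its arguments: {"type":"object","properties":{"moves":{"type":"array"},"fingers":{"type":"number"}},"required":["moves"]}

```bash
mkdir -p pics; ls; python3 - <<'E'
from station import *
import cv2
for n in("top","scene"):
    p,d=read_camera(n); cv2.imwrite(f"pics/{n}0.png",cv2.resize(p,(800,600),interpolation=cv2.INTER_CUBIC)); print(camera_params(n))
    import numpy as np; np.savez(f"{n}0.npz",p=p,d=d)
print(read_state(),nose_length() if callable(nose_length) else nose_length)
E
```

```text
pics
{'mtx': array([[493.81970879,   0.        , 248.70118222],
       [  0.        , 493.81970879, 194.04408464],
       [  0.        ,   0.        ,   1.        ]]), 'k1': -0.20782777118418141, 'world_from_camera': array([[ 0.01911264, -0.99171277,  0.12704523,  0.35748276],
       [-0.99981362, -0.0186113 ,  0.00513218, -0.0252564 ],
       [-0.00272517, -0.12711964, -0.99188365,  1.59085906],
       [ 0.        ,  0.        ,  0.        ,  1.        ]])}
{'mtx': array([[475.65561762,   0.        , 257.49133612],
       [  0.        , 475.65561762, 192.71818588],
       [  0.        ,   0.        ,   1.        ]]), 'k1': -0.0761847800844912, 'world_from_camera': array([[-0.82910885, -0.25097827,  0.49958826, -0.2014644 ],
       [-0.55905888,  0.36317723, -0.74535594,  1.10110987],
       [ 0.00562907, -0.89728045, -0.44142508,  0.69791396],
       [ 0.        ,  0.        ,  0.        ,  1.        ]])}
{'time_s': 0.1, 'q': array([ 1.19099110e+00,  2.76522986e-01,  1.50598098e+00, -7.72203612e-06,
        1.36071455e+00, -1.20979807e-01]), 'joint_vel': array([ 0.00091613, -0.00046539, -0.00392144,  0.00040488,  0.00037427,
       -0.00110363]), 'effort': array([ 5.91582666e-04, -4.05452979e+01, -2.37779903e+01,  7.00463355e-02,
        2.99764622e-02, -6.27776990e-05]), 'eef_pos': array([0.14698677, 0.5554012 , 0.22170641]), 'ee_rot': array([ 1.29050942e-01,  9.91637632e-01, -7.88517823e-04, -1.97774375e-04]), 'wrist_force': array([-0.3071842 , -0.8945316 ,  1.01193916]), 'torque': array([ 0.03422533,  0.00491496, -0.01435473]), 'finger_force': 0.0, 'opening': 0.9977989009610871} 0.017
```

View pics/top0.png

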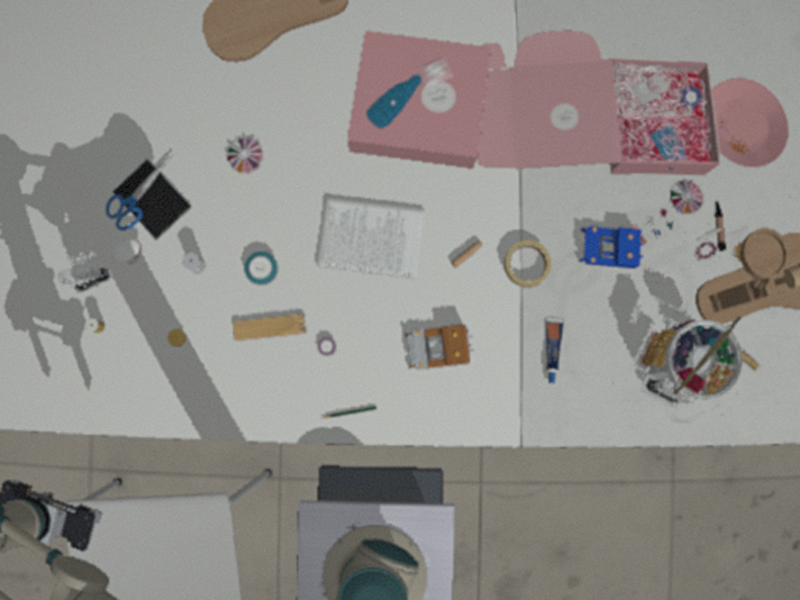

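View pics/scene0.png

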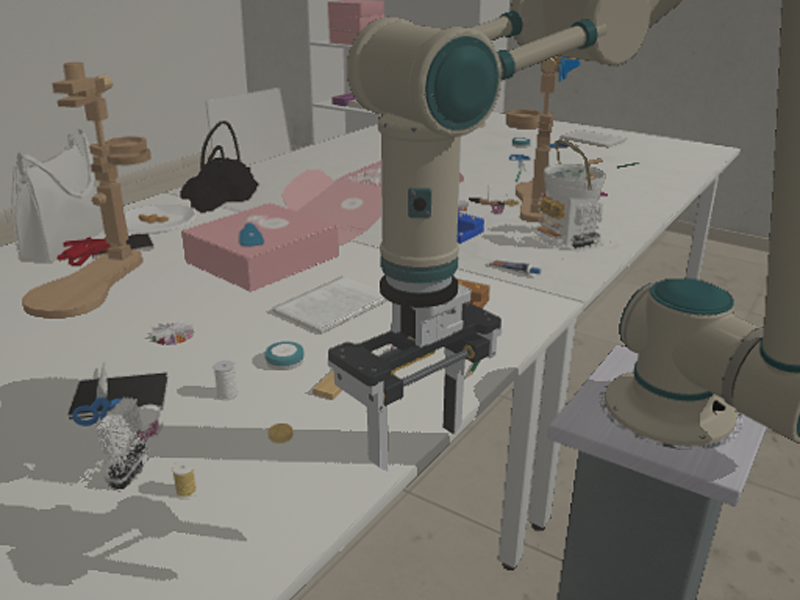

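The top view shows the slat at about (269,326), the wooden jig at (438,345) with its mouth to the left, the notepad at (370,235), and the blue decoy at (610,247). I'll enlarge the slat and jig area.

```bash
cat > h.py <<'E'
import numpy as np,cv2
from station import *
def ray(n,u,v):
    c=camera_params(n);K=c["mtx"];x=np.array([(u-K[0,2])/K[0,0],(v-K[1,2])/K[1,1]]);y=x.copy()
    for _ in range(20): y=x/(1+c["k1"]*(y@y))
    return np.array([y[0],y[1],1.])
def onplane(n,u,v,z,T=None):
    T=camera_params(n)["world_from_camera"] if T is None else T
    r=T[:3,:3]@ray(n,u,v); return T[:3,3]+r*(z-T[2,3])/r[2]
E
python3 - <<'E'
import numpy as np,cv2
p=np.load("top0.npz")["p"]
c=p[115:275,140:310]
cv2.imwrite("pics/c0.png",cv2.resize(c,(637,600),interpolation=cv2.INTER_CUBIC))
E
```

```text
(no output)
```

View pics/c0.png

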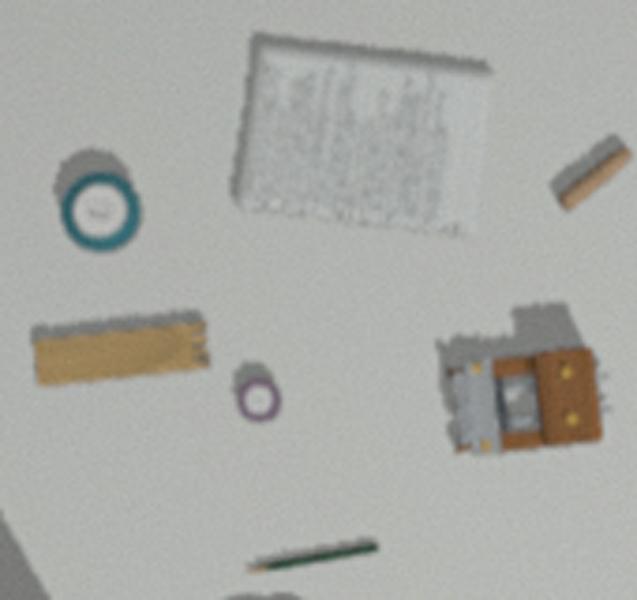

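The crop shows the notched end on the right at (207,345), facing the jig. The jig mouth is near (458,408), its rear block spans (538–602, 347–447), and the bead box sits between them at (259,400).

```bash
python3 - <<'E'
from h import *
s=600/160
def P(l,z):
    return np.array([onplane("top",140+u/s-.5+.5/s,115+v/s-.5+.5/s,z) for u,v in l])
def show(n,l,z):
    w=P(l,z);print(n,w.round(4)[:,:2].tolist(),"c",w.mean(0).round(4)[:2], "sides",[round(float(np.linalg.norm(w[i]-w[(i+1)%len(w)])),4) for i in range(len(w))]);return w
w=show("slat",[(35,342),(206,322),(210,367),(38,385)],.012); d=w[1]+w[2]-w[0]-w[3];print("ang",np.degrees(np.arctan2(d[1],d[0])))
w=show("block",[(537,350),(592,347),(602,440),(543,447)],.038);d=w[1]+w[2]-w[0]-w[3];print("ang",np.degrees(np.arctan2(d[1],d[0]))); d=w[0]+w[1]-w[2]-w[3];print("ang y",np.degrees(np.arctan2(d[1],d[0])))
show("hood",[(453,370),(493,362),(500,450),(460,447)],.022)
w=show("pad",[(256,45),(492,70),(468,235),(237,203)],.010);d=w[1]+w[2]-w[0]-w[3];print("ang",np.degrees(np.arctan2(d[1],d[0])))
show("bead",[(259,400)],.014);show("tealtin",[(101,212)],.023);show("needle",[(597,178)],.018)
E
```

```text
slat [[0.5151, 0.3056], [0.5354, 0.1572], [0.4966, 0.1525], [0.4779, 0.3014]] c [0.5063 0.2292] sides [0.1498, 0.0391, 0.1501, 0.0375]
ang -82.50863348331464
block [[0.514, -0.126], [0.5174, -0.1725], [0.439, -0.1816], [0.4324, -0.132]] c [ 0.4757 -0.153 ] sides [0.0466, 0.0789, 0.05, 0.0819]
ang -84.02832675231927
ang y 5.39791016069192
hood [[0.4972, -0.0557], [0.5047, -0.0896], [0.43, -0.0967], [0.4319, -0.0627]] c [ 0.466  -0.0762] sides [0.0347, 0.0751, 0.034, 0.0657]
pad [[0.7819, 0.122], [0.7628, -0.086], [0.6157, -0.067], [0.6402, 0.1339]] c [0.7001 0.0257] sides [0.2089, 0.1484, 0.2024, 0.1423]
ang -96.08555732379816
bead [[0.469, 0.1094]] c [0.469  0.1094] sides [0.0]
tealtin [[0.6281, 0.2505]] c [0.6281 0.2505] sides [0.0]
needle [[0.6665, -0.1779]] c [ 0.6665 -0.1779] sides [0.0]
```

play_rows:
  moves:
    - {"delta_pos": [-0.449,-0.233,0],"twist": [0,0,0]}
    - {"delta_pos": [-0.449,-0.233,0],"twist": [0,0,0]}
    - {"delta_pos": [-0.449,-0.233,0],"twist": [0,0,0]}
    - {"delta_pos": [-0.449,-0.233,0],"twist": [0,0,0]}
    - {"delta_pos": [-0.449,-0.233,0],"twist": [0,0,0]}
    - {"delta_pos": [-0.449,-0.233,0],"twist": [0,0,0]}
    - {"delta_pos": [-0.449,-0.233,0],"twist": [0,0,0]}
    - {"delta_pos": [-0.449,-0.233,0],"twist": [0,0,0]}
  fingers: 1

```text
time_s: 0.77
eef_pos: [0.3877, 0.3365, 0.2223]
ee_rot: [0.129, 0.992, -0.0, -0.0]
wrist_force: [0.2, -0.0, 0.4]
opening: 0.999
finger_force: 0.0
```

play_rows:
  moves:
    - {"delta_pos": [-0.449,-0.233,0],"twist": [0,0,0]}
    - {"delta_pos": [-0.449,-0.233,0],"twist": [0,0,0]}
    - {"delta_pos": [-0.449,-0.233,0],"twist": [0,0,0]}
    - {"delta_pos": [-0.449,-0.233,0],"twist": [0,0,0]}
    - {"delta_pos": [0,0,0],"twist": [0,0,1]}
    - {"delta_pos": [0,0,0],"twist": [0,0,1]}
    - {"delta_pos": [0,0,0],"twist": [0,0,1]}
    - {"delta_pos": [0,0,0],"twist": [0,0,1]}

```text
time_s: 1.43
eef_pos: [0.5066, 0.2287, 0.2218]
ee_rot: [0.364, 0.931, -0.0, -0.001]
wrist_force: [-0.7, 0.0, 0.5]
opening: 1.0
finger_force: 0.0
```

play_rows:
  moves:
    - {"delta_pos": [0,0,0],"twist": [0,0,1]}
    - {"delta_pos": [0,0,0],"twist": [0,0,1]}
    - {"delta_pos": [0,0,0],"twist": [0,0,1]}
    - {"delta_pos": [0,0,0],"twist": [0,0,1]}
    - {"delta_pos": [0,0,0],"twist": [0,0,1]}
    - {"delta_pos": [0,0,0],"twist": [0,0,0.84]}
    - {"delta_pos": [0,0,0],"twist": [0,0,0]}
    - {"delta_pos": [0,0,0],"twist": [0,0,0]}

```text
time_s: 2.1
eef_pos: [0.5064, 0.2292, 0.2221]
ee_rot: [0.658, 0.753, -0.0, -0.0]
wrist_force: [0.1, -0.8, 0.1]
opening: 1.003
finger_force: 0.0
```

```bash
cat >> h.py <<'E'
from scipy.spatial.transform import Rotation as R
def st():
    s=read_state();m=R.from_quat(s["ee_rot"]).as_matrix()
    print("t",round(s["time_s"],2),"pos",s["eef_pos"].round(4),"yaw",round(float(np.arctan2(m[1,1],m[0,1])),4),"tilt",m[:2,2].round(4),"q6",s["q"][5].round(3),"F",s["wrist_force"].round(1),"op",round(s["opening"],3),round(s["finger_force"],1));return s,m
def wrist(name):
    s,m=st();p,d=read_camera("wrist");T=np.eye(4);T[:3,:3]=m;T[:3,3]=s["eef_pos"];T=T@camera_params("wrist")["hand_eye"]
    np.savez(name+".npz",p=p,d=d,T=T);cv2.imwrite(f"pics/{name}.png",cv2.resize(p,(800,600),interpolation=cv2.INTER_CUBIC));return T
def wp(name,pts,z):
    "points in the 800x600 enlargement to world at height z"
    T=np.load(name+".npz")["T"];k=.64
    return np.array([onplane("wrist",(u+.5)*k-.5,(v+.5)*k-.5,z,T) for u,v in pts])
E
python3 - <<'E'
from h import *
print(wrist("w1").round(3)); print(camera_params("wrist"))
E
```

```text
t 2.1 pos [0.5064 0.2292 0.2221] yaw 0.1338 tilt [-0.0007 -0.0002] q6 0.166 F [ 0.1 -0.8  0.1] op 1.003 0.0
[[ 0.991  0.128  0.037  0.494]
 [ 0.133 -0.951 -0.28   0.312]
 [-0.     0.282 -0.959  0.385]
 [ 0.     0.     0.     1.   ]]
{'mtx': array([[334.09118602,   0.        , 254.29566786],
       [  0.        , 334.09118602, 192.07258008],
       [  0.        ,   0.        ,   1.        ]]), 'k1': -0.06762903128169469, 'hand_eye': array([[-5.64483384e-04, -9.59310210e-01, -2.82353684e-01,
         8.32104724e-02],
       [ 9.99999798e-01, -6.24417285e-04,  1.22281413e-04,
        -1.08794938e-03],
       [-2.93612329e-04, -2.82353558e-01,  9.59310368e-01,
        -1.63253441e-01],
       [ 0.00000000e+00,  0.00000000e+00,  0.00000000e+00,
         1.00000000e+00]])}
```

View pics/w1.png

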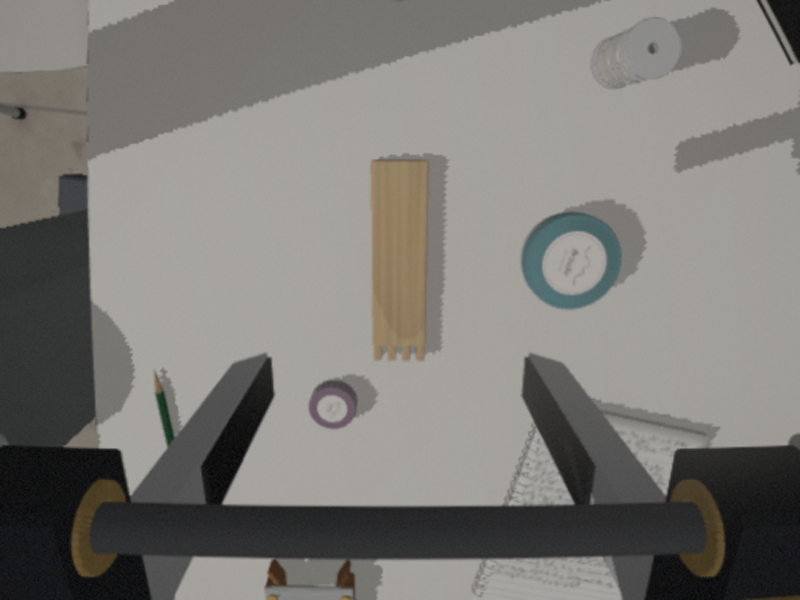

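The wrist view shows the slat at (371–428, 160–360), notched end down, nearly square to the image. The jig's front appears at the bottom, around (310,585).

```bash
python3 - <<'E'
from h import *
w=wp("w1",[(371,160),(428,160),(426,360),(374,360)],.012)
print(w.round(4),w.mean(0).round(4)); d=w[2]+w[3]-w[0]-w[1];print(np.degrees(np.arctan2(d[1],d[0])),[np.linalg.norm(w[i]-w[i-1]).round(4) for i in range(4)])
E
```

```text
[[0.4769 0.3009 0.012 ]
 [0.5162 0.3061 0.012 ]
 [0.5369 0.158  0.012 ]
 [0.4971 0.1526 0.012 ]] [0.5068 0.2294 0.012 ]
-82.16141668902304 [np.float64(0.1496), np.float64(0.0396), np.float64(0.1496), np.float64(0.0402)]
```

play_rows:
  moves:
    - {"delta_pos": [0,0,0.48],"twist": [0,0,0]}
    - {"delta_pos": [0,0,0.48],"twist": [0,0,0]}
    - {"delta_pos": [0,0,0.48],"twist": [0,0,0]}
    - {"delta_pos": [0,0,0.48],"twist": [0,0,0]}
    - {"delta_pos": [0,0,0.48],"twist": [0,0,0]}
    - {"delta_pos": [0,0,0.07],"twist": [0,0,0]}
    - {"delta_pos": [0,0,0.07],"twist": [0,0,0]}
    - {"delta_pos": [0,0,0],"twist": [0,0,0]}

```text
time_s: 2.82
eef_pos: [0.5071, 0.2295, 0.0195]
ee_rot: [0.659, 0.752, 0.0, -0.0]
wrist_force: [-0.7, 0.2, -0.3]
opening: 0.998
finger_force: 0.0
```

play_rows:
  moves:
    - {"delta_pos": [0,0,0],"twist": [0,0,0]}
    - {"delta_pos": [0,0,0],"twist": [0,0,0]}
    - {"delta_pos": [0,0,0],"twist": [0,0,0]}
    - {"delta_pos": [0,0,0],"twist": [0,0,0]}
    - {"delta_pos": [0,0,0],"twist": [0,0,0]}
    - {"delta_pos": [0,0,0],"twist": [0,0,0]}
    - {"delta_pos": [0,0,0],"twist": [0,0,0]}
    - {"delta_pos": [0,0,0],"twist": [0,0,0]}
  fingers: 0

```text
time_s: 3.48
eef_pos: [0.5066, 0.2293, 0.0193]
ee_rot: [0.659, 0.752, 0.0, 0.0]
wrist_force: [-0.2, 0.0, -0.1]
opening: 0.469
finger_force: 0.0
```

```bash
python3 -c "
from h import *
st()"
```

```text
t 3.48 pos [0.5066 0.2293 0.0193] yaw 0.1312 tilt [0.0001 0.0001] q6 0.169 F [-0.2  0.  -0.1] op 0.469 0.0
```

play_rows:
  moves:
    - {"delta_pos": [0,0,0],"twist": [0,0,0]}
    - {"delta_pos": [0,0,0],"twist": [0,0,0]}
    - {"delta_pos": [0,0,0],"twist": [0,0,0]}
    - {"delta_pos": [0,0,0],"twist": [0,0,0]}
    - {"delta_pos": [0,0,0],"twist": [0,0,0]}
    - {"delta_pos": [0,0,0],"twist": [0,0,0]}

```text
time_s: 3.98
eef_pos: [0.5067, 0.2294, 0.0193]
ee_rot: [0.659, 0.752, 0.0, 0.0]
wrist_force: [-0.4, 0.1, 0.2]
opening: 0.424
finger_force: 30.0
```

play_rows:
  moves:
    - {"delta_pos": [0,0,-0.1],"twist": [0,0,0]}
    - {"delta_pos": [0,0,-0.5],"twist": [0,0,0]}
    - {"delta_pos": [0,0,-0.5],"twist": [0,0,0]}
    - {"delta_pos": [0,0,-0.5],"twist": [0,0,0]}
    - {"delta_pos": [0,0,-0.5],"twist": [0,0,0]}
    - {"delta_pos": [0,0,-0.5],"twist": [0,0,0]}
    - {"delta_pos": [0,0,-0.4],"twist": [0,0,0]}

```text
time_s: 4.57
eef_pos: [0.5066, 0.2294, 0.263]
ee_rot: [0.659, 0.752, 0.001, 0.001]
wrist_force: [1.2, 0.9, -1.4]
opening: 0.418
finger_force: 30.0
```

play_rows:
  moves:
    - {"delta_pos": [-0.46,0.09,0],"twist": [0,0,0]}
    - {"delta_pos": [-0.46,0.09,0],"twist": [0,0,0]}
    - {"delta_pos": [-0.46,0.09,0],"twist": [0,0,0]}
    - {"delta_pos": [-0.46,0.09,0],"twist": [0,0,0]}
    - {"delta_pos": [-0.46,0.09,0],"twist": [0,0,0]}
    - {"delta_pos": [-0.46,0.09,0],"twist": [0,0,0]}
    - {"delta_pos": [-0.46,0.09,0],"twist": [0,0,0]}
    - {"delta_pos": [-0.46,0.09,0],"twist": [0,0,0]}

```text
time_s: 5.23
eef_pos: [0.602, -0.0567, 0.2594]
ee_rot: [0.659, 0.752, -0.0, -0.0]
wrist_force: [0.1, 0.5, -1.3]
opening: 0.421
finger_force: 30.0
```

play_rows:
  moves:
    - {"delta_pos": [0,0,0],"twist": [0,0,0]}
    - {"delta_pos": [0,0,0],"twist": [0,0,0]}

```text
time_s: 5.4
eef_pos: [0.6022, -0.0568, 0.2588]
ee_rot: [0.661, 0.751, -0.0, -0.001]
wrist_force: [-0.2, 1.0, -0.6]
opening: 0.423
finger_force: 30.0
```

```bash
python3 - <<'E'
from h import *
wrist("w2")
E
```

```text
t 5.4 pos [ 0.6022 -0.0568  0.2588] yaw 0.1277 tilt [-0.0013  0.0006] q6 -0.337 F [-0.2  1.  -0.6] op 0.423 30.0
```

View pics/w2.png

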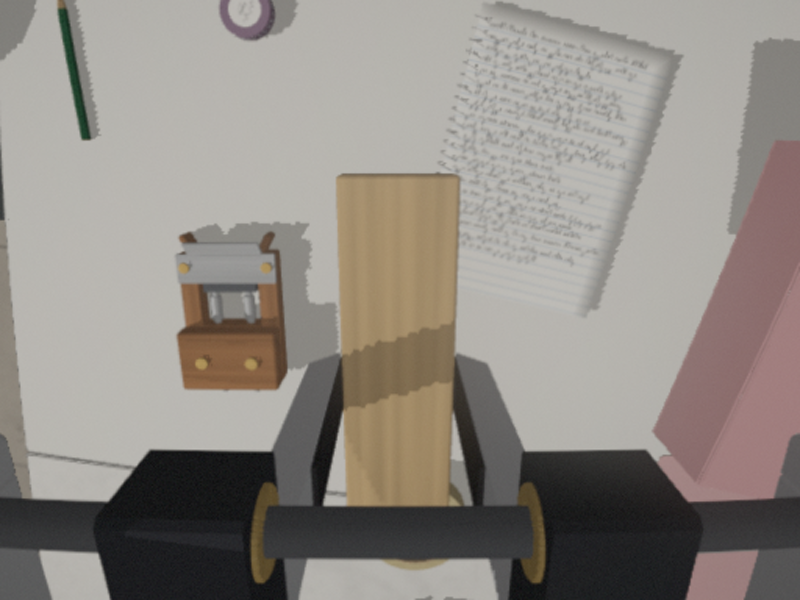

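The jig is clear at (178–287, 232–390), with the mouth up (+y). The slat is held straight at (337–460, 175–505). I'll enlarge the jig, and the notepad corners are in view too.

```bash
python3 - <<'E'
from h import *
p=np.load("w2.npz")["p"]
cv2.imwrite("pics/c2.png",cv2.resize(p[140:260,100:200],(500,600),interpolation=cv2.INTER_CUBIC))
E
```

```text
(no output)
```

View pics/c2.png

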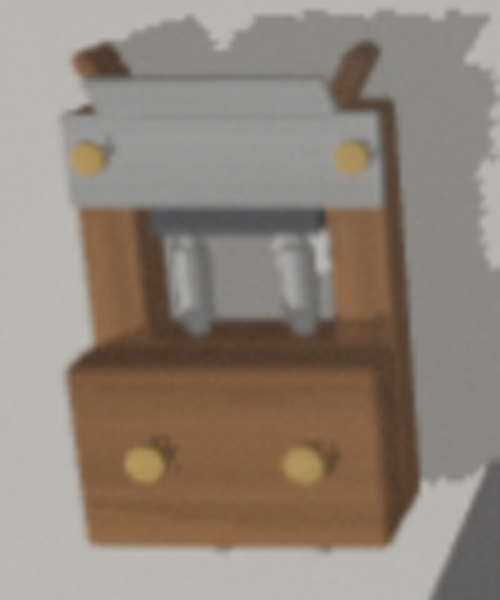

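```bash
python3 - <<'E'
from h import *
T=np.load("w2.npz")["T"]
def P(l,z): return np.array([onplane("wrist",100+(u+.5)/5-.5,140+(v+.5)/5-.5,z,T) for u,v in l])
B=P([(68,372),(375,372),(388,545),(92,545)],.038);H=P([(65,113),(379,110),(383,207),(75,207)],.020);L=P([(85,77),(325,77)],.032);S=P([(88,158),(351,157)],.022);b=P([(146,464),(305,464)],.040);Ck=P([(137,270),(332,270)],.019)
for n,w in zip("BHLSbC",(B,H,L,S,b,Ck)): print(n,w[:,:2].round(4).tolist(),"c",w.mean(0)[:2].round(4),"w",np.linalg.norm(w[0]-w[1]).round(4), "ang",np.degrees(np.arctan2(*(w[1]-w[0])[1::-1])).round(2))
cs=np.array([w.mean(0)[:2] for w in(B,H,L,S,b)]);d=np.linalg.svd(cs-cs.mean(0))[2][0];print("axis",np.degrees(np.arctan2(d[1],d[0])),cs.mean(0))
# slat far end in hand: plain end top corners, height = TCP - .0193+.012
z=.2588-.0073
w=wp("w2",[(337,176),(460,176)],z);print("slat plain",w.round(4),np.linalg.norm(w[0]-w[1]))
n=wp("w2",[(492,5),(678,55),(588,315)],.010);print("pad",n.round(4),np.linalg.norm(n[0]-n[1]),np.linalg.norm(n[1]-n[2]))
st()
E
```

```text
B [[0.435, -0.1366], [0.5112, -0.1266], [0.5171, -0.1729], [0.4412, -0.1833]] c [ 0.4761 -0.1549] w 0.0769 ang 7.48
H [[0.4264, -0.0757], [0.5044, -0.0653], [0.5069, -0.0897], [0.4292, -0.0995]] c [ 0.4667 -0.0825] w 0.0787 ang 7.6
L [[0.436, -0.0633], [0.4936, -0.0562]] c [ 0.4648 -0.0597] w 0.058 ang 6.99
S [[0.4331, -0.0859], [0.4986, -0.0774]] c [ 0.4659 -0.0817] w 0.066 ang 7.34
b [[0.4556, -0.1578], [0.4956, -0.1525]] c [ 0.4756 -0.1552] w 0.0403 ang 7.65
C [[0.445, -0.1145], [0.4948, -0.1081]] c [ 0.4699 -0.1113] w 0.0502 ang 7.31
axis 97.01214524939488 [ 0.4698316  -0.10678928]
slat plain [[0.5724 0.0145 0.2515]
 [0.6114 0.0194 0.2515]] 0.0393261515803756
pad [[ 0.645   0.1343  0.01  ]
 [ 0.7892  0.1216  0.01  ]
 [ 0.7653 -0.0869  0.01  ]] 0.1447346177659052 0.20986603239234677
t 5.45 pos [ 0.6017 -0.0553  0.2589] yaw 0.1295 tilt [-0.0015  0.0013] q6 -0.337 F [ 0.9 -0.3 -1. ] op 0.419 30.0
```

play_rows:
  moves:
    - {"delta_pos": [0.235,-0.285,0.331],"twist": [0,0,0]}
    - {"delta_pos": [0.235,-0.285,0.331],"twist": [0,0,0]}
    - {"delta_pos": [0.235,-0.285,0.331],"twist": [0,0,0]}
    - {"delta_pos": [0.235,-0.285,0.331],"twist": [0,0,0]}
    - {"delta_pos": [0.235,-0.285,0.331],"twist": [0,0,0]}
    - {"delta_pos": [0.235,-0.285,0.331],"twist": [0,0,0]}
    - {"delta_pos": [0,0,0],"twist": [0,1,0]}
    - {"delta_pos": [0,0,0],"twist": [0,0,0]}

```text
time_s: 6.12
eef_pos: [0.4478, 0.041, 0.0988]
ee_rot: [0.657, 0.751, 0.039, -0.048]
wrist_force: [1.5, -0.7, -0.5]
opening: 0.421
finger_force: 30.0
```

play_rows:
  moves:
    - {"delta_pos": [0,0,0],"twist": [0,0,0]}
    - {"delta_pos": [0,0,0],"twist": [0,0,0]}

```text
time_s: 6.28
eef_pos: [0.4534, 0.0389, 0.1016]
ee_rot: [0.658, 0.751, 0.04, -0.043]
wrist_force: [0.3, -0.4, -1.3]
opening: 0.424
finger_force: 30.0
```

```bash
cat >> h.py <<'E'
C=np.array([.4721,-.1234]);D=np.array([.1253,-.9921]);N=np.array([.9921,.1253])
def jig():
    s,m=st();e=s["eef_pos"];u=e[:2]-C;print("s %.1f lat %.1f z %.1f mm"%(1e3*u@D,1e3*u@N,1e3*e[2]))
    c=e-.0193*-m[:,2]*1;c=e+.0193*m[:,2]
    for k,x in(("front",-.075),("rear",.075)):
        q=c+m[:,0]*x;v=q[:2]-C;print(k,"bottom s %.1f lat %.1f z %.1f"%(1e3*v@D,1e3*v@N,1e3*q[2]))
    return s,m
E
python3 - <<'E'
from h import *
jig(); print(wp("w1",[(333,407)],.014))
E
```

```text
t 6.28 pos [0.4534 0.0389 0.1016] yaw 0.1307 tilt [-0.0123  0.1167] q6 -0.363 F [ 0.3 -0.4 -1.3] op 0.424 30.0
s -163.4 lat 1.8 z 101.6 mm
front bottom s -91.1 lat 2.3 z 73.6
rear bottom s -240.1 lat 1.5 z 91.2
[[0.46963113 0.10912697 0.014     ]]
```

play_rows:
  moves:
    - {"delta_pos": [-0.027,-0.006,0.22],"twist": [0,0,0.04]}
    - {"delta_pos": [-0.027,-0.006,0.22],"twist": [0,0,0]}
    - {"delta_pos": [-0.027,-0.006,0.22],"twist": [0,0,0]}
    - {"delta_pos": [-0.027,-0.006,0.22],"twist": [0,0,0]}
    - {"delta_pos": [0,0,0],"twist": [0,0,0]}
    - {"delta_pos": [0,0,0],"twist": [0,0,0]}

```text
time_s: 6.78
eef_pos: [0.4509, 0.0387, 0.0299]
ee_rot: [0.66, 0.749, 0.039, -0.045]
wrist_force: [0.3, 0.8, -1.1]
opening: 0.422
finger_force: 30.0
```

```bash
python3 - <<'E'
from h import *
jig()
E
```

```text
t 6.78 pos [0.4509 0.0387 0.0299] yaw 0.1266 tilt [-0.0152  0.1181] q6 -0.396 F [ 0.3  0.8 -1.1] op 0.422 30.0
s -163.5 lat -0.8 z 29.9 mm
front bottom s -91.3 lat -0.7 z 1.8
rear bottom s -240.2 lat -0.8 z 19.7
```

play_rows:
  moves:
    - {"delta_pos": [-0.093,0.004,-0.011],"twist": [0,0,0]}
    - {"delta_pos": [-0.093,0.004,-0.011],"twist": [0,0,0]}
    - {"delta_pos": [-0.093,0,-0.011],"twist": [0,0,0]}
    - {"delta_pos": [-0.093,0,-0.011],"twist": [0,0,0]}
    - {"delta_pos": [-0.093,0,-0.011],"twist": [0,0,0]}
    - {"delta_pos": [0,0,0],"twist": [0,0,0]}
    - {"delta_pos": [0,0,0],"twist": [0,0,0]}

```text
time_s: 7.37
eef_pos: [0.4555, 0.0008, 0.0295]
ee_rot: [0.66, 0.748, 0.04, -0.045]
wrist_force: [-0.3, 0.5, -0.8]
opening: 0.42
finger_force: 30.0
```

```bash
python3 - <<'E'
from h import *
jig()
E
```

```text
t 7.37 pos [0.4555 0.0008 0.0295] yaw 0.1248 tilt [-0.0153  0.1189] q6 -0.47 F [-0.3  0.5 -0.8] op 0.42 30.0
s -125.3 lat -0.9 z 29.5 mm
front bottom s -53.2 lat -1.0 z 1.3
rear bottom s -202.1 lat -0.9 z 19.3
```

play_rows:
  moves:
    - {"delta_pos": [0,0.005,0.028],"twist": [0,-0.25,0]}
    - {"delta_pos": [0,0.005,0.028],"twist": [0,-0.25,0]}
    - {"delta_pos": [0,0,0.028],"twist": [0,-0.25,0]}
    - {"delta_pos": [0,0,0.028],"twist": [0,-0.25,0]}
    - {"delta_pos": [0,0,0],"twist": [0,0,0]}
    - {"delta_pos": [0,0,0],"twist": [0,0,0]}

```text
time_s: 7.87
eef_pos: [0.4555, 0.0029, 0.0203]
ee_rot: [0.661, 0.751, -0.0, -0.001]
wrist_force: [-0.5, -0.6, -1.8]
opening: 0.419
finger_force: 30.0
```

play_rows:
  moves:
    - {"delta_pos": [-0.07,0,0],"twist": [0,0,0]}
    - {"delta_pos": [-0.07,0,0],"twist": [0,0,0]}
    - {"delta_pos": [-0.07,0,0],"twist": [0,0,0]}
    - {"delta_pos": [0,0,0],"twist": [0,0,0]}
    - {"delta_pos": [0,0,0],"twist": [0,0,0]}

```text
time_s: 8.28
eef_pos: [0.4583, -0.0152, 0.0205]
ee_rot: [0.662, 0.75, -0.0, -0.0]
wrist_force: [-0.5, 0.3, -1.0]
opening: 0.421
finger_force: 30.0
```

```bash
python3 - <<'E'
from h import *
jig()
E
```

```text
t 8.28 pos [ 0.4583 -0.0152  0.0205] yaw 0.1247 tilt [-0.0003  0.0002] q6 -0.31 F [-0.5  0.3 -1. ] op 0.421 30.0
s -109.0 lat -0.1 z 20.5 mm
front bottom s -34.1 lat -0.2 z 1.2
rear bottom s -184.0 lat -0.0 z 1.2
```

play_rows:
  moves:
    - {"delta_pos": [-0.04,0,0],"twist": [0,0,0]}
    - {"delta_pos": [-0.04,0,0],"twist": [0,0,0]}
    - {"delta_pos": [0,0,0],"twist": [0,0,0]}

```text
time_s: 8.53
eef_pos: [0.4588, -0.0209, 0.0204]
ee_rot: [0.661, 0.75, -0.0, -0.001]
wrist_force: [0.1, 1.4, -1.2]
opening: 0.42
finger_force: 30.0
```

play_rows:
  moves:
    - {"delta_pos": [-0.04,0,0],"twist": [0,0,0]}
    - {"delta_pos": [-0.015,0,0],"twist": [0,0,0]}
    - {"delta_pos": [0,0,0],"twist": [0,0,0]}

```text
time_s: 8.78
eef_pos: [0.4592, -0.0249, 0.0204]
ee_rot: [0.661, 0.75, -0.0, -0.001]
wrist_force: [0.1, 2.0, -0.4]
opening: 0.42
finger_force: 30.0
```

```bash
python3 - <<'E'
from h import *
jig()
E
```

```text
t 8.78 pos [ 0.4592 -0.0249  0.0204] yaw 0.126 tilt [-0.0011  0.0008] q6 -0.333 F [ 0.1  2.  -0.4] op 0.42 30.0
s -99.4 lat -0.4 z 20.4 mm
front bottom s -24.4 lat -0.4 z 1.0
rear bottom s -174.4 lat -0.5 z 1.1
```

Contact with the spring. I'll push on in 1 mm steps until the force jumps.

play_rows:
  moves:
    - {"delta_pos": [-0.015,0,0],"twist": [0,0,0]}
    - {"delta_pos": [-0.015,0,0],"twist": [0,0,0]}
    - {"delta_pos": [0,0,0],"twist": [0,0,0]}

```text
time_s: 9.03
eef_pos: [0.4595, -0.0273, 0.0204]
ee_rot: [0.661, 0.75, -0.0, -0.001]
wrist_force: [-0.4, 3.6, -1.1]
opening: 0.423
finger_force: 30.0
```

play_rows:
  moves:
    - {"delta_pos": [-0.0125,0,0],"twist": [0,0,0]}
    - {"delta_pos": [0,0,0],"twist": [0,0,0]}

```text
time_s: 9.2
eef_pos: [0.4597, -0.0284, 0.0203]
ee_rot: [0.661, 0.75, -0.0, -0.001]
wrist_force: [-0.6, 4.0, -1.1]
opening: 0.419
finger_force: 30.0
```

play_rows:
  moves:
    - {"delta_pos": [-0.0125,0,0],"twist": [0,0,0]}
    - {"delta_pos": [0,0,0],"twist": [0,0,0]}

```text
time_s: 9.37
eef_pos: [0.4597, -0.029, 0.0203]
ee_rot: [0.661, 0.75, 0.0, -0.001]
wrist_force: [-0.6, 5.3, -1.7]
opening: 0.42
finger_force: 30.0
```

play_rows:
  moves:
    - {"delta_pos": [-0.0125,0,0],"twist": [0,0,0]}
    - {"delta_pos": [0,0,0],"twist": [0,0,0]}

```text
time_s: 9.53
eef_pos: [0.4597, -0.0291, 0.0203]
ee_rot: [0.662, 0.75, 0.001, -0.001]
wrist_force: [-0.3, 8.7, -0.5]
opening: 0.422
finger_force: 30.0
```

play_rows:
  moves:
    - {"delta_pos": [-0.0125,0,0],"twist": [0,0,0]}
    - {"delta_pos": [0,0,0],"twist": [0,0,0]}
    - {"delta_pos": [0,0,0],"twist": [0,0,0]}

```text
time_s: 9.78
eef_pos: [0.4597, -0.0292, 0.0203]
ee_rot: [0.662, 0.75, 0.001, -0.002]
wrist_force: [0.2, 11.3, 0.5]
opening: 0.419
finger_force: 30.0
```

play_rows:
  moves:
    - {"delta_pos": [0,0,0],"twist": [0,0,0]}
    - {"delta_pos": [0,0,0],"twist": [0,0,0]}
    - {"delta_pos": [0,0,0],"twist": [0,0,0]}
    - {"delta_pos": [0,0,0],"twist": [0,0,0]}
    - {"delta_pos": [0,0,0],"twist": [0,0,0]}
    - {"delta_pos": [0,0,0],"twist": [0,0,0]}
    - {"delta_pos": [0,0,0],"twist": [0,0,0]}
    - {"delta_pos": [0,0,0],"twist": [0,0,0]}

```text
time_s: 10.45
eef_pos: [0.4597, -0.0292, 0.0203]
ee_rot: [0.662, 0.75, 0.001, -0.002]
wrist_force: [-0.2, 11.7, -0.1]
opening: 0.421
finger_force: 30.0
```

play_rows:
  moves:
    - {"delta_pos": [0.051,0,0],"twist": [0,0,0]}
    - {"delta_pos": [0.051,0,0],"twist": [0,0,0]}
    - {"delta_pos": [0.051,0,0],"twist": [0,0,0]}
    - {"delta_pos": [0.051,0,0],"twist": [0,0,0]}
    - {"delta_pos": [0.051,0,0],"twist": [0,0,0]}
    - {"delta_pos": [0.051,0,0],"twist": [0,0,0]}
    - {"delta_pos": [0.051,0,0],"twist": [0,0,0]}
    - {"delta_pos": [0.051,0,0],"twist": [0,0,0]}

```text
time_s: 11.12
eef_pos: [0.4563, 0.0011, 0.0205]
ee_rot: [0.661, 0.75, -0.0, 0.0]
wrist_force: [-0.0, -0.0, -0.8]
opening: 0.422
finger_force: 30.0
```

play_rows:
  moves:
    - {"delta_pos": [0,0,0],"twist": [0,0,0]}
    - {"delta_pos": [0,0,0],"twist": [0,0,0]}

```text
time_s: 11.28
eef_pos: [0.4562, 0.0011, 0.0205]
ee_rot: [0.661, 0.751, -0.0, -0.0]
wrist_force: [-0.4, 0.8, -0.5]
opening: 0.425
finger_force: 30.0
```

```bash
python3 - <<'E'
from h import *
jig()
E
```

```text
t 11.28 pos [0.4562 0.0011 0.0205] yaw 0.1271 tilt [-0.0004 -0.0002] q6 -0.277 F [-0.4  0.8 -0.5] op 0.425 30.0
s -125.5 lat -0.2 z 20.5 mm
front bottom s -50.5 lat -0.1 z 1.2
rear bottom s -200.5 lat -0.3 z 1.1
```

play_rows:
  moves:
    - {"delta_pos": [0,0,-0.028],"twist": [0,0.25,0]}
    - {"delta_pos": [0,0,-0.028],"twist": [0,0.25,0]}
    - {"delta_pos": [0,0,-0.028],"twist": [0,0.25,0]}
    - {"delta_pos": [0,0,-0.028],"twist": [0,0.25,0]}
    - {"delta_pos": [0,0,0],"twist": [0,0,0]}
    - {"delta_pos": [0,0,0],"twist": [0,0,0]}

```text
time_s: 11.78
eef_pos: [0.4565, -0.0002, 0.0294]
ee_rot: [0.66, 0.749, 0.039, -0.045]
wrist_force: [-0.9, -0.3, -1.6]
opening: 0.419
finger_force: 30.0
```

play_rows:
  moves:
    - {"delta_pos": [0.093,0,0.011],"twist": [0,0,0]}
    - {"delta_pos": [0.093,0,0.011],"twist": [0,0,0]}
    - {"delta_pos": [0.093,0,0.011],"twist": [0,0,0]}
    - {"delta_pos": [0.093,0,0.011],"twist": [0,0,0]}
    - {"delta_pos": [0.093,0,0.011],"twist": [0,0,0]}
    - {"delta_pos": [0.05,0,0.006],"twist": [0,0,0]}
    - {"delta_pos": [0,0,0],"twist": [0,0,0]}

```text
time_s: 12.37
eef_pos: [0.4505, 0.0429, 0.0295]
ee_rot: [0.659, 0.75, 0.039, -0.045]
wrist_force: [-0.1, 0.5, -1.6]
opening: 0.419
finger_force: 30.0
```

play_rows:
  moves:
    - {"delta_pos": [0.027,0,-0.22],"twist": [0,0,0]}
    - {"delta_pos": [0.055,0,-0.45],"twist": [0,0,0]}
    - {"delta_pos": [0.055,0,-0.45],"twist": [0,0,0]}
    - {"delta_pos": [0,0,0],"twist": [0,-1,0]}
    - {"delta_pos": [0,0,0],"twist": [0,0,0]}
    - {"delta_pos": [0,0,0],"twist": [0,0,0]}

```text
time_s: 12.87
eef_pos: [0.4505, 0.0431, 0.12]
ee_rot: [0.659, 0.752, 0.0, -0.001]
wrist_force: [0.4, 0.6, -1.6]
opening: 0.427
finger_force: 30.0
```

play_rows:
  moves:
    - {"delta_pos": [0,0,0],"twist": [0,0,1]}
    - {"delta_pos": [0,0,0],"twist": [0,0,1]}
    - {"delta_pos": [0,0,0],"twist": [0,0,1]}
    - {"delta_pos": [0,0,0],"twist": [0,0,1]}
    - {"delta_pos": [0,0,0],"twist": [0,0,1]}
    - {"delta_pos": [0,0,0],"twist": [0,0,1]}
    - {"delta_pos": [0,0,0],"twist": [0,0,1]}
    - {"delta_pos": [0,0,0],"twist": [0,0,1]}

```text
time_s: 13.53
eef_pos: [0.4498, 0.0411, 0.1181]
ee_rot: [0.934, 0.357, -0.002, -0.002]
wrist_force: [-0.8, 0.1, -0.9]
opening: 0.424
finger_force: 30.0
```

play_rows:
  moves:
    - {"delta_pos": [0,0,0],"twist": [0,0,1]}
    - {"delta_pos": [0,0,0],"twist": [0,0,1]}
    - {"delta_pos": [0,0,0],"twist": [0,0,1]}
    - {"delta_pos": [0,0,0],"twist": [0,0,1]}
    - {"delta_pos": [0,0,0],"twist": [0,0,1]}
    - {"delta_pos": [0,0,0],"twist": [0,0,0.09]}
    - {"delta_pos": [0,0,0],"twist": [0,0,0]}
    - {"delta_pos": [0,0,0],"twist": [0,0,0]}

```text
time_s: 14.2
eef_pos: [0.4505, 0.0414, 0.1189]
ee_rot: [0.998, 0.064, -0.001, -0.0]
wrist_force: [-0.5, -0.1, -0.5]
opening: 0.424
finger_force: 30.0
```

```bash
python3 - <<'E'
from h import *
jig()
E
```

```text
t 14.2 pos [0.4505 0.0414 0.1189] yaw -1.4426 tilt [-0.0026  0.0007] q6 1.379 F [-0.5 -0.1 -0.5] op 0.424 30.0
s -166.2 lat -0.8 z 118.9 mm
front bottom s -166.0 lat -75.8 z 99.8
rear bottom s -166.4 lat 74.2 z 99.5
```

play_rows:
  moves:
    - {"delta_pos": [0.21,0.29,0],"twist": [0,0,0]}
    - {"delta_pos": [0,0,0.4],"twist": [0,0,0]}
    - {"delta_pos": [0,0,0.4],"twist": [0,0,0]}
    - {"delta_pos": [0,0,0.25],"twist": [0,0,0]}
    - {"delta_pos": [0,0,0.12],"twist": [0,0,0]}
    - {"delta_pos": [0,0,0.07],"twist": [0,0,0]}
    - {"delta_pos": [0,0,0],"twist": [0,0,0]}
    - {"delta_pos": [0,0,0],"twist": [0,0,0]}

```text
time_s: 14.87
eef_pos: [0.4709, 0.0208, 0.0206]
ee_rot: [0.998, 0.064, -0.0, -0.0]
wrist_force: [0.2, -0.7, -1.1]
opening: 0.419
finger_force: 30.0
```

play_rows:
  moves:
    - {"delta_pos": [0,0,0],"twist": [0,0,0]}
    - {"delta_pos": [0,0,0],"twist": [0,0,0]}
    - {"delta_pos": [0,0,0],"twist": [0,0,0]}
    - {"delta_pos": [0,0,0],"twist": [0,0,0]}
  fingers: 0.62

```text
time_s: 15.2
eef_pos: [0.471, 0.0209, 0.021]
ee_rot: [0.998, 0.063, 0.0, 0.0]
wrist_force: [1.3, 0.5, -0.2]
opening: 0.613
finger_force: 0.0
```

```bash
python3 - <<'E'
from h import *
st()
E
```

```text
t 15.2 pos [0.471  0.0209 0.021 ] yaw -1.444 tilt [ 0.0007 -0.0001] q6 1.341 F [ 1.3  0.5 -0.2] op 0.613 0.0
```

play_rows:
  moves:
    - {"delta_pos": [0,0,-0.4],"twist": [0,0,0]}
    - {"delta_pos": [0,0,-0.4],"twist": [0,0,0]}
    - {"delta_pos": [0,0,0],"twist": [0,0,-1]}
    - {"delta_pos": [0,0,0],"twist": [0,0,-1]}
    - {"delta_pos": [0,0,0],"twist": [0,0,-1]}
    - {"delta_pos": [0,0,0],"twist": [0,0,-1]}
    - {"delta_pos": [0,0,0],"twist": [0,0,-1]}
    - {"delta_pos": [0,0,0],"twist": [0,0,-1]}

```text
time_s: 15.87
eef_pos: [0.4707, 0.0209, 0.0848]
ee_rot: [0.911, 0.413, 0.0, 0.0]
wrist_force: [0.8, 0.1, -0.1]
opening: 0.618
finger_force: 0.0
```

play_rows:
  moves:
    - {"delta_pos": [0,0,0],"twist": [0,0,-1]}
    - {"delta_pos": [0,0,0],"twist": [0,0,-1]}
    - {"delta_pos": [0,0,0],"twist": [0,0,-1]}
    - {"delta_pos": [0,0,0],"twist": [0,0,-1]}
    - {"delta_pos": [0,0,0],"twist": [0,0,-1]}
    - {"delta_pos": [0,0,0],"twist": [0,0,-1]}
    - {"delta_pos": [0,0,0],"twist": [0,0,-1]}
    - {"delta_pos": [0,0,0],"twist": [0,0,-1]}

```text
time_s: 16.53
eef_pos: [0.4707, 0.021, 0.0848]
ee_rot: [0.617, 0.787, -0.0, -0.0]
wrist_force: [-0.5, -0.2, 0.5]
opening: 0.619
finger_force: 0.0
```

play_rows:
  moves:
    - {"delta_pos": [0,0,0],"twist": [0,0,-1]}
    - {"delta_pos": [0,0,0],"twist": [0,0,-1]}
    - {"delta_pos": [0,0,0],"twist": [0,0,-1]}
    - {"delta_pos": [0,0,0],"twist": [0,0,-1]}
    - {"delta_pos": [0,0,0],"twist": [0,0,-1]}
    - {"delta_pos": [0,0,0],"twist": [0,0,-1]}
    - {"delta_pos": [0,0,0],"twist": [0,0,-1]}
    - {"delta_pos": [0,0,0],"twist": [0,0,-1]}

```text
time_s: 17.2
eef_pos: [0.4707, 0.021, 0.0848]
ee_rot: [0.183, 0.983, -0.0, 0.0]
wrist_force: [-0.1, -0.1, 0.4]
opening: 0.623
finger_force: 0.0
```

play_rows:
  moves:
    - {"delta_pos": [0,0,0],"twist": [0,0,-1]}
    - {"delta_pos": [0,0,0],"twist": [0,0,-1]}
    - {"delta_pos": [0,0,0],"twist": [0,0,-1]}
    - {"delta_pos": [0,0,0],"twist": [0,0,-1]}
    - {"delta_pos": [0,0,0],"twist": [0,0,-0.18]}
    - {"delta_pos": [0,0,0],"twist": [0,0,0]}
    - {"delta_pos": [0,0,0],"twist": [0,0,0]}

```text
time_s: 17.78
eef_pos: [0.4706, 0.0209, 0.0846]
ee_rot: [-0.062, 0.998, 0.0, -0.0]
wrist_force: [0.7, 0.1, -0.2]
opening: 0.62
finger_force: 0.0
```

```bash
python3 - <<'E'
from h import *
wrist("w3")
E
```

```text
t 17.78 pos [0.4706 0.0209 0.0846] yaw 1.695 tilt [-0.0003  0.    ] q6 -1.798 F [ 0.7  0.1 -0.2] op 0.62 0.0
```

View pics/w3.png

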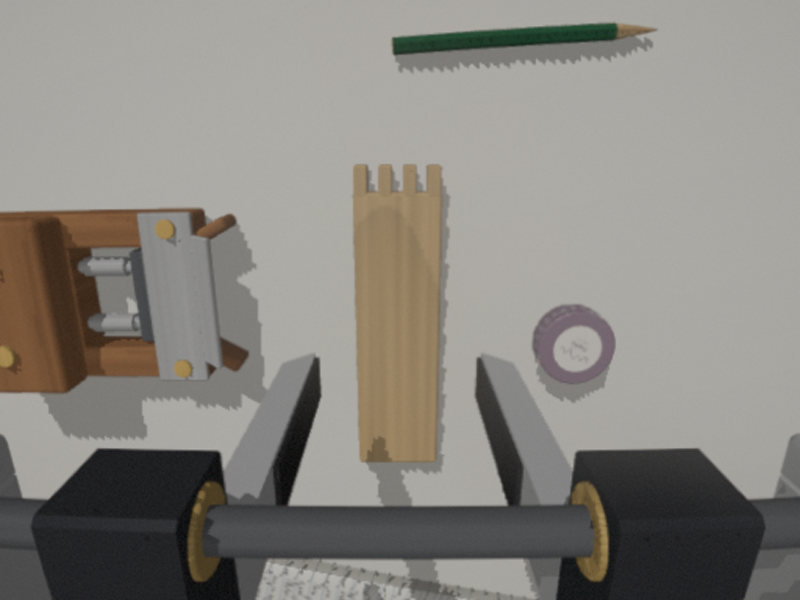

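The slat lies square between the open fingers at (353–441, 165–461), notched end up, and nothing else has moved.

```bash
python3 - <<'E'
from h import *
w=wp("w3",[(353,165),(441,165),(436,461),(360,461)],.012);m=R.from_quat(read_state()["ee_rot"]).as_matrix()
e=read_state()["eef_pos"];print(((w-e)@m[:,:2]*1e3).round(1), ((w.mean(0)-e)@m[:,:2]*1e3).round(1))
print(wp("w3",[(574,342)],.014))
E
```

```text
[[ 76.2 -18.9]
 [ 76.2  19.8]
 [-73.3  20.6]
 [-73.2 -19.1]] [1.5 0.6]
[[0.46619678 0.10675367 0.014     ]]
```

play_rows:
  moves:
    - {"delta_pos": [0.012,0,0.3],"twist": [0,0,0]}
    - {"delta_pos": [0,0,0.3],"twist": [0,0,0]}
    - {"delta_pos": [0,0,0.15],"twist": [0,0,0]}
    - {"delta_pos": [0,0,0.066],"twist": [0,0,0]}
    - {"delta_pos": [0,0,0],"twist": [0,0,0]}
    - {"delta_pos": [0,0,0],"twist": [0,0,0]}

```text
time_s: 18.33
eef_pos: [0.4701, 0.0207, 0.0195]
ee_rot: [-0.063, 0.998, -0.0, -0.0]
wrist_force: [-0.3, 0.4, -0.1]
opening: 0.618
finger_force: 0.0
```

play_rows:
  moves:
    - {"delta_pos": [0,0,0],"twist": [0,0,0]}
    - {"delta_pos": [0,0,0],"twist": [0,0,0]}
    - {"delta_pos": [0,0,0],"twist": [0,0,0]}
    - {"delta_pos": [0,0,0],"twist": [0,0,0]}
    - {"delta_pos": [0,0,0],"twist": [0,0,0]}
    - {"delta_pos": [0,0,0],"twist": [0,0,0]}
    - {"delta_pos": [0,0,0],"twist": [0,0,0]}
    - {"delta_pos": [0,0,0],"twist": [0,0,0]}
  fingers: 0

```text
time_s: 19.0
eef_pos: [0.4702, 0.0208, 0.0199]
ee_rot: [-0.063, 0.998, -0.0, 0.0]
wrist_force: [-0.1, 0.3, 6.2]
opening: 0.42
finger_force: 30.0
```

```bash
python3 - <<'E'
from h import *
jig()
E
```

```text
t 19.0 pos [0.4702 0.0208 0.0199] yaw 1.6972 tilt [ 0.0008 -0.0001] q6 -1.801 F [-0.1  0.3  6.2] op 0.42 30.0
s -143.3 lat 16.2 z 19.9 mm
front bottom s -143.3 lat 91.2 z 0.7
rear bottom s -143.2 lat -58.8 z 0.6
```

play_rows:
  moves:
    - {"delta_pos": [0,0,-0.2],"twist": [0,0,0]}
    - {"delta_pos": [0,0,-0.5],"twist": [0,0,0]}
    - {"delta_pos": [0,0,-0.5],"twist": [0,0,0]}
    - {"delta_pos": [0,0,0],"twist": [0,0,1]}
    - {"delta_pos": [0,0,0],"twist": [0,0,1]}
    - {"delta_pos": [0,0,0],"twist": [0,0,1]}
    - {"delta_pos": [0,0,0],"twist": [0,0,1]}
    - {"delta_pos": [0,0,0],"twist": [0,0,1]}

```text
time_s: 19.67
eef_pos: [0.4691, 0.0209, 0.1149]
ee_rot: [0.237, 0.971, -0.0, -0.001]
wrist_force: [-0.2, -0.1, -1.9]
opening: 0.421
finger_force: 30.0
```

play_rows:
  moves:
    - {"delta_pos": [0,0,0],"twist": [0,0,1]}
    - {"delta_pos": [0,0,0],"twist": [0,0,1]}
    - {"delta_pos": [0,0,0],"twist": [0,0,1]}
    - {"delta_pos": [0,0,0],"twist": [0,0,1]}
    - {"delta_pos": [0,0,0],"twist": [0,0,1]}
    - {"delta_pos": [0,0,0],"twist": [0,0,1]}
    - {"delta_pos": [0,0,0],"twist": [0,0,1]}
    - {"delta_pos": [0,0,0],"twist": [0,0,1]}

```text
time_s: 20.33
eef_pos: [0.469, 0.0208, 0.1148]
ee_rot: [0.659, 0.752, -0.001, -0.001]
wrist_force: [0.2, 0.5, -1.0]
opening: 0.422
finger_force: 30.0
```

play_rows:
  moves:
    - {"delta_pos": [0.243,-0.2,0],"twist": [0,0,0.1]}
    - {"delta_pos": [0,0,0],"twist": [0,0,0]}
    - {"delta_pos": [0,0,0],"twist": [0,1,0]}
    - {"delta_pos": [0,0,0],"twist": [0,0,0]}
    - {"delta_pos": [0,0,0],"twist": [0,0,0]}

```text
time_s: 20.75
eef_pos: [0.4514, 0.0362, 0.1149]
ee_rot: [0.662, 0.747, 0.039, -0.045]
wrist_force: [0.2, 0.0, -0.9]
opening: 0.422
finger_force: 30.0
```

```bash
python3 - <<'E'
from h import *
jig();wrist("w4")
E
```

```text
t 20.75 pos [0.4514 0.0362 0.1149] yaw 0.121 tilt [-0.0154  0.1168] q6 -0.354 F [ 0.2  0.  -0.9] op 0.422 30.0
s -160.9 lat -0.5 z 114.9 mm
front bottom s -88.7 lat -0.9 z 86.9
rear bottom s -237.7 lat -0.2 z 104.6
t 20.75 pos [0.4514 0.0362 0.1149] yaw 0.121 tilt [-0.0154  0.1168] q6 -0.354 F [ 0.2  0.  -0.9] op 0.422 30.0
```

View pics/w4.png

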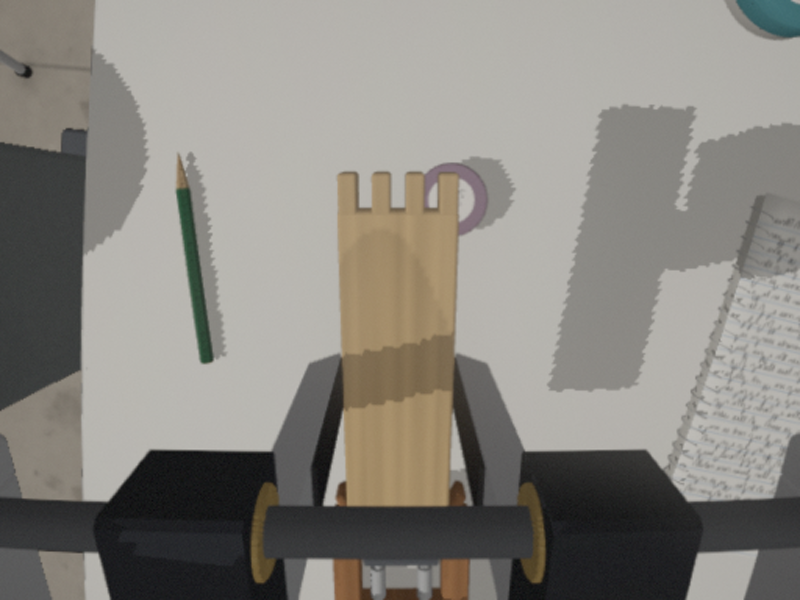

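The slat is turned round: the notched end is at the rear (338–458, 172), and it lines up centrally with the jig's flares at (342) and (458).

play_rows:
  moves:
    - {"delta_pos": [-0.032,0.003,0.263],"twist": [0,0,-0.03]}
    - {"delta_pos": [-0.032,0.003,0.263],"twist": [0,0,0]}
    - {"delta_pos": [-0.032,0,0.263],"twist": [0,0,0]}
    - {"delta_pos": [-0.032,0,0.263],"twist": [0,0,0]}
    - {"delta_pos": [0,0,0],"twist": [0,0,0]}
    - {"delta_pos": [0,0,0],"twist": [0,0,0]}

```text
time_s: 21.3
eef_pos: [0.4508, 0.0385, 0.0301]
ee_rot: [0.659, 0.75, 0.039, -0.046]
wrist_force: [0.9, -0.7, -0.5]
opening: 0.421
finger_force: 30.0
```

```bash
python3 - <<'E'
from h import *
jig()
E
```

```text
t 21.3 pos [0.4508 0.0385 0.0301] yaw 0.13 tilt [-0.0182  0.1183] q6 -0.398 F [ 0.9 -0.7 -0.5] op 0.421 30.0
s -163.3 lat -0.9 z 30.1 mm
front bottom s -91.2 lat -0.6 z 1.9
rear bottom s -240.1 lat -1.2 z 19.9
```

play_rows:
  moves:
    - {"delta_pos": [-0.093,0.004,-0.011],"twist": [0,0,0.02]}
    - {"delta_pos": [-0.093,0.004,-0.011],"twist": [0,0,0]}
    - {"delta_pos": [-0.093,0,-0.011],"twist": [0,0,0]}
    - {"delta_pos": [-0.093,0,-0.011],"twist": [0,0,0]}
    - {"delta_pos": [-0.093,0,-0.011],"twist": [0,0,0]}
    - {"delta_pos": [0,0,0],"twist": [0,0,0]}
    - {"delta_pos": [0,0,0],"twist": [0,0,0]}

```text
time_s: 21.88
eef_pos: [0.4572, 0.0, 0.0306]
ee_rot: [0.66, 0.748, 0.04, -0.045]
wrist_force: [0.3, 0.8, -1.0]
opening: 0.42
finger_force: 30.0
```

play_rows:
  moves:
    - {"delta_pos": [0,0.005,0.028],"twist": [0,-0.25,0]}
    - {"delta_pos": [0,0.005,0.028],"twist": [0,-0.25,0]}
    - {"delta_pos": [0,0,0.028],"twist": [0,-0.25,0]}
    - {"delta_pos": [0,0,0.028],"twist": [0,-0.25,0]}
    - {"delta_pos": [0,0,0],"twist": [0,0,0]}
    - {"delta_pos": [0,0,0],"twist": [0,0,0]}

```text
time_s: 22.38
eef_pos: [0.4573, 0.0022, 0.0214]
ee_rot: [0.661, 0.751, -0.0, -0.001]
wrist_force: [0.1, 0.2, -1.8]
opening: 0.419
finger_force: 30.0
```

```bash
python3 - <<'E'
from h import *
jig()
E
```

```text
t 22.38 pos [0.4573 0.0022 0.0214] yaw 0.1277 tilt [-0.0012  0.0008] q6 -0.276 F [ 0.1  0.2 -1.8] op 0.419 30.0
s -126.4 lat 1.0 z 21.4 mm
front bottom s -51.4 lat 1.2 z 2.0
rear bottom s -201.4 lat 0.9 z 2.2
```

play_rows:
  moves:
    - {"delta_pos": [-0.07,-0.01,0.008],"twist": [0,0,0]}
    - {"delta_pos": [-0.07,0,0],"twist": [0,0,0]}
    - {"delta_pos": [-0.07,0,0],"twist": [0,0,0]}
    - {"delta_pos": [0,0,0],"twist": [0,0,0]}
    - {"delta_pos": [0,0,0],"twist": [0,0,0]}

```text
time_s: 22.8
eef_pos: [0.4593, -0.0161, 0.0209]
ee_rot: [0.662, 0.75, 0.0, -0.0]
wrist_force: [0.4, 0.8, -2.8]
opening: 0.419
finger_force: 30.0
```

play_rows:
  moves:
    - {"delta_pos": [-0.04,0,0],"twist": [0,0,0]}
    - {"delta_pos": [-0.04,0,0],"twist": [0,0,0]}
    - {"delta_pos": [-0.04,0,0],"twist": [0,0,0]}
    - {"delta_pos": [0,0,0],"twist": [0,0,0]}

```text
time_s: 23.13
eef_pos: [0.4601, -0.0247, 0.0208]
ee_rot: [0.661, 0.75, 0.0, -0.001]
wrist_force: [-0.8, 3.6, -1.5]
opening: 0.423
finger_force: 30.0
```

play_rows:
  moves:
    - {"delta_pos": [-0.025,0,0],"twist": [0,0,0]}
    - {"delta_pos": [0,0,0],"twist": [0,0,0]}

```text
time_s: 23.3
eef_pos: [0.4603, -0.0265, 0.0207]
ee_rot: [0.661, 0.75, -0.0, -0.001]
wrist_force: [0.3, 4.4, -0.3]
opening: 0.418
finger_force: 30.0
```

play_rows:
  moves:
    - {"delta_pos": [-0.0125,0,0],"twist": [0,0,0]}
    - {"delta_pos": [0,0,0],"twist": [0,0,0]}

```text
time_s: 23.47
eef_pos: [0.4605, -0.0275, 0.0208]
ee_rot: [0.661, 0.75, -0.0, -0.0]
wrist_force: [-0.8, 3.2, -0.7]
opening: 0.422
finger_force: 30.0
```

play_rows:
  moves:
    - {"delta_pos": [-0.0125,0,0],"twist": [0,0,0]}
    - {"delta_pos": [0,0,0],"twist": [0,0,0]}

```text
time_s: 23.63
eef_pos: [0.4606, -0.0286, 0.0208]
ee_rot: [0.661, 0.75, -0.0, -0.0]
wrist_force: [-0.1, 4.0, -0.5]
opening: 0.423
finger_force: 30.0
```

play_rows:
  moves:
    - {"delta_pos": [-0.0125,0,0],"twist": [0,0,0]}
    - {"delta_pos": [0,0,0],"twist": [0,0,0]}

```text
time_s: 23.8
eef_pos: [0.4607, -0.0293, 0.0208]
ee_rot: [0.661, 0.75, 0.0, -0.001]
wrist_force: [0.0, 5.0, -0.8]
opening: 0.419
finger_force: 30.0
```

play_rows:
  moves:
    - {"delta_pos": [-0.0125,0,0],"twist": [0,0,0]}
    - {"delta_pos": [0,0,0],"twist": [0,0,0]}

```text
time_s: 23.97
eef_pos: [0.4607, -0.0294, 0.0207]
ee_rot: [0.662, 0.75, 0.001, -0.001]
wrist_force: [0.3, 9.0, -0.7]
opening: 0.419
finger_force: 30.0
```

play_rows:
  moves:
    - {"delta_pos": [-0.0125,0,0],"twist": [0,0,0]}
    - {"delta_pos": [0,0,0],"twist": [0,0,0]}
    - {"delta_pos": [0,0,0],"twist": [0,0,0]}

```text
time_s: 24.22
eef_pos: [0.4606, -0.0295, 0.0207]
ee_rot: [0.662, 0.75, 0.001, -0.002]
wrist_force: [0.7, 11.2, 0.1]
opening: 0.421
finger_force: 30.0
```

Home. I'll hold, then draw out by the same route and lift.

play_rows:
  moves:
    - {"delta_pos": [0,0,0],"twist": [0,0,0]}
    - {"delta_pos": [0,0,0],"twist": [0,0,0]}
    - {"delta_pos": [0,0,0],"twist": [0,0,0]}
    - {"delta_pos": [0,0,0],"twist": [0,0,0]}
    - {"delta_pos": [0,0,0],"twist": [0,0,0]}
    - {"delta_pos": [0,0,0],"twist": [0,0,0]}
    - {"delta_pos": [0,0,0],"twist": [0,0,0]}
    - {"delta_pos": [0,0,0],"twist": [0,0,0]}

```text
time_s: 24.88
eef_pos: [0.4606, -0.0295, 0.0207]
ee_rot: [0.662, 0.75, 0.001, -0.002]
wrist_force: [0.0, 11.6, 0.2]
opening: 0.422
finger_force: 30.0
```

play_rows:
  moves:
    - {"delta_pos": [0.051,0,0],"twist": [0,0,0]}
    - {"delta_pos": [0.051,0,0],"twist": [0,0,0]}
    - {"delta_pos": [0.051,0,0],"twist": [0,0,0]}
    - {"delta_pos": [0.051,0,0],"twist": [0,0,0]}
    - {"delta_pos": [0.051,0,0],"twist": [0,0,0]}
    - {"delta_pos": [0.051,0,0],"twist": [0,0,0]}
    - {"delta_pos": [0.051,0,0],"twist": [0,0,0]}
    - {"delta_pos": [0.051,0,0],"twist": [0,0,0]}

```text
time_s: 25.55
eef_pos: [0.4571, 0.0009, 0.0209]
ee_rot: [0.661, 0.75, -0.0, 0.0]
wrist_force: [0.3, -0.2, -2.2]
opening: 0.42
finger_force: 30.0
```

play_rows:
  moves:
    - {"delta_pos": [0,0,0],"twist": [0,0,0]}
    - {"delta_pos": [0,0,0],"twist": [0,0,0]}
    - {"delta_pos": [0,0,-0.028],"twist": [0,0.25,0]}
    - {"delta_pos": [0,0,-0.028],"twist": [0,0.25,0]}
    - {"delta_pos": [0,0,-0.028],"twist": [0,0.25,0]}
    - {"delta_pos": [0,0,-0.028],"twist": [0,0.25,0]}
    - {"delta_pos": [0,0,0],"twist": [0,0,0]}
    - {"delta_pos": [0,0,0],"twist": [0,0,0]}

```text
time_s: 26.22
eef_pos: [0.4573, -0.0004, 0.0297]
ee_rot: [0.66, 0.749, 0.039, -0.045]
wrist_force: [0.5, 0.2, -1.5]
opening: 0.418
finger_force: 30.0
```

play_rows:
  moves:
    - {"delta_pos": [0.093,0,0.011],"twist": [0,0,0]}
    - {"delta_pos": [0.093,0,0.011],"twist": [0,0,0]}
    - {"delta_pos": [0.093,0,0.011],"twist": [0,0,0]}
    - {"delta_pos": [0.093,0,0.011],"twist": [0,0,0]}
    - {"delta_pos": [0.093,0,0.011],"twist": [0,0,0]}
    - {"delta_pos": [0.05,0,0.006],"twist": [0,0,0]}
    - {"delta_pos": [0,0,0],"twist": [0,0,0]}

```text
time_s: 26.8
eef_pos: [0.4514, 0.0426, 0.0299]
ee_rot: [0.659, 0.75, 0.039, -0.045]
wrist_force: [0.0, 0.7, -0.5]
opening: 0.422
finger_force: 30.0
```

play_rows:
  moves:
    - {"delta_pos": [0.027,0,-0.22],"twist": [0,0,0]}
    - {"delta_pos": [0.055,0,-0.45],"twist": [0,0,0]}
    - {"delta_pos": [0.055,0,-0.45],"twist": [0,0,0]}
    - {"delta_pos": [0,0,0],"twist": [0,-1,0]}
    - {"delta_pos": [0,0,0],"twist": [0,0,0]}
    - {"delta_pos": [0,0,0],"twist": [0,0,0]}

```text
time_s: 27.3
eef_pos: [0.4513, 0.0429, 0.1203]
ee_rot: [0.659, 0.752, 0.0, -0.001]
wrist_force: [-0.8, -0.0, -1.2]
opening: 0.424
finger_force: 30.0
```

```bash
python3 - <<'E'
from h import *
jig()
E
```

```text
t 27.3 pos [0.4513 0.0429 0.1203] yaw 0.1306 tilt [-0.0004  0.0011] q6 -0.191 F [-0.8 -0.  -1.2] op 0.424 30.0
s -167.6 lat 0.2 z 120.3 mm
front bottom s -92.6 lat 0.5 z 100.9
rear bottom s -242.6 lat -0.2 z 101.1
```

play_rows:
  moves:
    - {"delta_pos": [-0.094,0.454,0],"twist": [0,0,0]}
    - {"delta_pos": [-0.094,0.454,0],"twist": [0,0,0]}
    - {"delta_pos": [-0.094,0.454,0],"twist": [0,0,0]}
    - {"delta_pos": [-0.094,0.454,0],"twist": [0,0,0]}
    - {"delta_pos": [-0.094,0.454,0],"twist": [0,0,0]}
    - {"delta_pos": [-0.094,0.454,0],"twist": [0,0,0]}
    - {"delta_pos": [-0.094,0.454,0],"twist": [0,0,0]}

```text
time_s: 27.88
eef_pos: [0.7111, 0.02, 0.1173]
ee_rot: [0.661, 0.75, -0.001, -0.003]
wrist_force: [0.6, -0.4, -1.5]
opening: 0.424
finger_force: 30.0
```

play_rows:
  moves:
    - {"delta_pos": [0,0,0],"twist": [0,0,1]}
    - {"delta_pos": [0,0,0],"twist": [0,0,1]}
    - {"delta_pos": [0,0,0.4],"twist": [0,0,0]}
    - {"delta_pos": [0,0,0.4],"twist": [0,0,0]}
    - {"delta_pos": [0,0,0.2],"twist": [0,0,0]}
    - {"delta_pos": [0,0,0],"twist": [0,0,0]}
    - {"delta_pos": [0,0,0],"twist": [0,0,0]}

```text
time_s: 28.47
eef_pos: [0.709, 0.0203, 0.0372]
ee_rot: [0.746, 0.665, -0.002, -0.002]
wrist_force: [0.6, -0.5, -0.0]
opening: 0.421
finger_force: 30.0
```

```bash
python3 - <<'E'
from h import *
st()
E
```

```text
t 28.47 pos [0.709  0.0203 0.0372] yaw -0.1145 tilt [-0.006   0.0013] q6 0.044 F [ 0.6 -0.5 -0. ] op 0.421 30.0
```

play_rows:
  moves:
    - {"delta_pos": [0,0,0.05],"twist": [0,0,0]}
    - {"delta_pos": [0,0,0.035],"twist": [0,0,0]}
    - {"delta_pos": [0,0,0],"twist": [0,0,0]}
    - {"delta_pos": [0,0,0],"twist": [0,0,0]}

```text
time_s: 28.8
eef_pos: [0.7111, 0.0213, 0.0342]
ee_rot: [0.746, 0.666, 0.0, 0.0]
wrist_force: [0.2, 0.4, -1.8]
opening: 0.42
finger_force: 30.0
```

play_rows:
  moves:
    - {"delta_pos": [0,0,0],"twist": [0,0,0]}
    - {"delta_pos": [0,0,0],"twist": [0,0,0]}
    - {"delta_pos": [0,0,0],"twist": [0,0,0]}
    - {"delta_pos": [0,0,0],"twist": [0,0,0]}
    - {"delta_pos": [0,0,0],"twist": [0,0,0]}
  fingers: 0.65

```text
time_s: 29.22
eef_pos: [0.7108, 0.0215, 0.0335]
ee_rot: [0.746, 0.666, 0.0, 0.0]
wrist_force: [-0.5, -0.3, -0.7]
opening: 0.646
finger_force: 0.0
```

play_rows:
  moves:
    - {"delta_pos": [0,0,-0.2],"twist": [0,0,0]}
    - {"delta_pos": [0,0,-0.4],"twist": [0,0,0]}
    - {"delta_pos": [0,0,-0.4],"twist": [0,0,0]}
    - {"delta_pos": [0,0,-0.4],"twist": [0,0,0]}
    - {"delta_pos": [0,0,-0.4],"twist": [0,0,0]}
    - {"delta_pos": [0,0,0],"twist": [0,0,0]}
    - {"delta_pos": [0,0,0],"twist": [0,0,0]}

```text
time_s: 29.8
eef_pos: [0.7121, 0.0214, 0.1802]
ee_rot: [0.746, 0.666, 0.002, 0.002]
wrist_force: [-0.4, 0.0, -0.9]
opening: 0.65
finger_force: 0.0
```

```bash
python3 - <<'E'
from h import *
wrist("w5")
E
```

```text
t 29.8 pos [0.7121 0.0214 0.1802] yaw -0.1135 tilt [ 0.0052 -0.0004] q6 0.046 F [-0.4  0.  -0.9] op 0.65 0.0
```

View pics/w5.png

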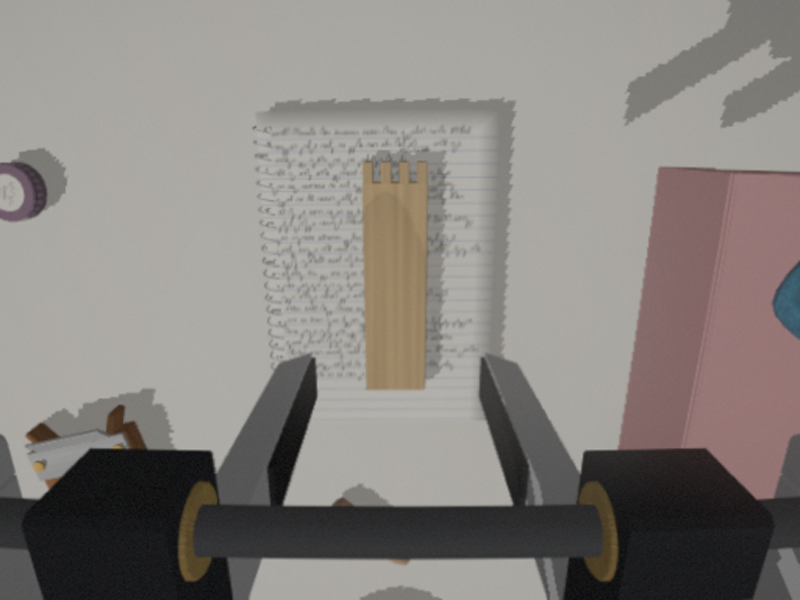

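The slat lies flat at (363–428, 162–389), wholly on the notepad page (255–505, 105–420), and the gripper is clear.

```bash
python3 -c "
from station import *
print(hand_in())"
```

```text
the job is handed in; nothing more can be done
None
```

The slat's notched end and then its plain end were each pushed home in the jig and held there; the slat now lies flat, wholly on the notepad, and the job was handed in at about 30 s with the other things left in place.

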